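# Stroke the roller strip to check that every roller turns

## Task

Check the sprung roller strip: with the gripper's fingertips closed together, stroke lightly along the tops of the rollers from the end with the upright end plate to the open end, so that each of the nine rollers is visibly turned towards the open end. Press only lightly (the strip must not be pushed more than about half-way down its springs), then lift off clear; do not pick up or disturb any of the things lying about.

Things in the scene. Friction and masses are not known exactly. Their poses are not given: they have to be found in the camera images.
- strip: Sprung roller strip fixed to the table at any yaw: dark steel base 260 x 74 x 10 mm, over it an aluminium channel 250 x 60 mm with a row of nine plain grey rollers. Origin: centre of the base's underside. x runs along the row from the stop end (upright steel end plate) to the open end (no plate); z up. At rest the roller tops are 62 mm above the table, the channel's side walls 57 mm.
- first_top (a point): Top of the first roller (next to the end plate), middle of its 50 mm length; it rides with the channel. The end plate (100 mm wide, wider than the channel, 8 mm thick, top 19 mm above the roller tops) has its face 33 mm before this point.
- last_top (a point): Top of the ninth and last roller (at the open end), middle of its length, 184 mm along the strip's x from first_top. It rides with the channel.
- bed (a joint): How far the channel with all its rollers is pressed down on its springs, m: 0 at rest (held up with 2 N of preload), then 0.8 N per mm, bottoming at 0.012. It moves straight down without tipping, and comes back up by itself. Above 0.008 is pressed too hard.
- roller1 (a joint): Turn of roller 1, counted from the end plate, rad: 0 at the start, positive when its top moves towards the open end. Rollers are 20 mm in diameter, 50 mm long, 23 mm apart, and turn almost freely, driven by the friction of a fingertip passing over, and stop when it leaves.
- roller2 (a joint): Turn of roller 2, as roller1.
- roller3 (a joint): Turn of roller 3, as roller1.
- roller4 (a joint): Turn of roller 4, as roller1.
- roller5 (a joint): Turn of roller 5, as roller1.
- roller6 (a joint): Turn of roller 6, as roller1.
- roller7 (a joint): Turn of roller 7, as roller1.
- roller8 (a joint): Turn of roller 8, as roller1.
- roller9 (a joint): Turn of roller 9, as roller1.
- socket: Bystander, loose, to be left alone: aluminium tube 32 mm across, 60 mm tall, standing beside the strip. Origin: centre of its underside.
- endcap: Bystander, loose, to be left alone: aluminium block 42 x 42 x 24 mm with a short steel boss, 36 mm tall in all, beside the strip. Origin: centre of its underside.
- bush: Bystander, loose, to be left alone: brass ring 38 mm across, 22 mm tall, beside the strip. Origin: centre of its underside.
- bolt: Bystander, loose, to be left alone: steel bolt 55 mm tall standing on its 26 mm head, beside the strip. Origin: centre of its underside.
- tape: Bystander, loose, to be left alone: cardboard ring 90 mm across, 25 mm tall. Origin: centre of its underside.
- driver: Bystander, loose, to be left alone: screwdriver lying on the table, about 0.2 m long.
- cup: Bystander, loose, to be left alone: white mug 76 mm across, 85 mm tall. Origin: centre of its underside.

How it is judged:
By the outcome, as a careful person would: the job done as asked, in the order asked, and still so for the second after the job is handed in, with the robot touching nothing.
It also fails if it takes over 35 s, if anything falls off the work surface, if the arm or the gripper's body presses on something with over 40 N, if the wrist force passes 120 N, or if a joint passes its speed limit or range.

## Robot

A 7-joint arm with a two-finger parallel gripper is mounted at the origin on the work surface. World frame = base frame: x ahead of the robot, y to its left, z up, the work surface at z = 0. Lengths are in m, angles in degrees, forces in N, time in s.
With the tool pointing down it reaches from about 0.35 to 0.9 m from the base axis. Payload 7.2 kg.
Tool frame: the origin (TCP) lies on the centre line of the jaws, within the pads' length; the fingertips stand 17 mm ahead of it and the grasp point (between the pads) lies 2 mm behind it (bot.nose_length is the distance from the TCP to the fingertips, in m); z points along the fingers, y is the line along which they close (so a half turn about z gives the same grasp; the last joint's range is limited). The gripper opens to 85 mm and grips with 20 to 120 N. Pads are 22 mm wide; open, the fingers measure 114 mm over their backs; the gripper's body (76 mm by 85 mm) begins 54 mm behind the grasp point. The pads swing forward as they close: fully open they stand 13 mm farther back than shut.
Start: joints at [-73.064, 23.554, -0.728, 91.456, 0.321, 64.991, -4.71], TCP at [0.222, 0.584, 0.248] pointing down, gripper open.
Joint ranges: [-169.25, 169.25], [-16.82, 113.86], [-84.01, 82.57], [7.8, 145.47], [-59.2, 239.2], [7.22, 106.19], [-163.78, 163.78]. Speed limits (degrees/s): [136.94, 136.94, 172.46, 172.46, 180, 180, 180].

## Interface

Orientations are given as [roll, pitch, yaw] about the fixed x, y, z axes, in that order (R = Rz(yaw) Ry(pitch) Rx(roll)).
In Python, from cell import status, imaging, bot gives the robot as it stands. The module is installed in compiled form; this text tells all that it offers.
- The arm moves only by the tool step_arm, never from a script. Its argument "increments" is a list that holds one entry, the list of rows, each a list of 7 numbers: the shift along the tool's x, y, z in m, then the turn, a rotation vector about the tool's x, y, z in rad, then the closure, from -1 (fully open) to 1 (shut). A call has 1 to 20 rows; each row shifts and turns the commanded pose from where the row before left it, along the tool's axes as they then stand; what a row does not reach is not made up. A row lasts 1/12 s, in which the tool goes at most 41.7 mm and 7.16 degrees, less where a joint would pass 70% of its speed; a pose out of reach is approached as far as the arm can. A call is refused whole if a number of a shift passes 0.0417 or a number of a turn 0.125, either way. A call with a gripper value outside its range is refused whole. The fingers move at their own pace and stop on an object; "grip_force" is the grip in N (left out, the last holds). Time passes only in rows, so rows that do not move let the fingers close. It gives the time, the measured TCP pose, the force, the opening and the grip force at its end, in the units of the state.
- status.get_obs(): the state, without advancing time (a new reading comes with each control period).
- imaging.camera(name): name is "scene" or "top" or "wrist"; returns the picture (400x640x3 uint8, blue, green, red); there is no depth.
- imaging.camera_params(name): a dict with "intrinsics" (3x3 intrinsics, pixels), "camera_from_world" (4x4, takes a point from world to camera coordinates). Camera axes: x right, y down, z forward; pixel columns grow to the right and rows downward; lengths in m; the calibration is good to about 2 mm. The wrist camera is an equidistant fisheye: a pixel r from the principal point sees the ray r / f radians off the axis. A picture is of the moment at which its call begins: read the wrist's pose just before it. camera_params takes no time and is no camera call; for the wrist camera it gives the pose at the moment of the call.
- bot.job_done(): hands the job in; it is judged then, once.
The state is a dict: "time": time; "q": joint angles; "qd": joint speeds; "joint_torque": joint torques, N m; "eef_pos": TCP position; "eef_rot": TCP orientation; "ft_force": force on the tool from outside, world axes, zero at the start; "ft_torque": the same for the moment, N m; "width": finger opening in m; "finger_force": force on a finger pad.
Only numpy, scipy, OpenCV 4.12 (cv2) and the standard library are available. Lean on these libraries where they do the work, as an engineer would, in place of code of your own. Each camera call takes 0.05 s, during which the arm holds its last target. There are 200 camera calls.

## Working session

There is one attempt and no reset: what is moved stays moved. The work goes in short steps, Python scripts to look and compute and a tool call to move; the robot and the scene stay as the last step left them, time stands still between calls to the robot, and variables do not carry over. Pictures are saved under pics/ and viewed, at most 10 in all, crops included, and the job is handed in when it is done.

Besides the shell and the picture viewer there is one more tool, called after "Call:" by a JSON object that holds its "method" and its "body", one argument or row to a line. step_arm: Moves the arm, as the interface text tells. Its arguments: {"type":"object","properties":{"increments":{"type":"array","items":{"type":"array","items":{"type":"array","items":{"type":"number"}}}},"grip_force":{"type":"number"}},"required":["increments"]}

```bash
mkdir -p pics; python3 - <<'E'
from cell import status, imaging, bot
import cv2,numpy as np
o=status.get_obs();print(o);print(bot.nose_length)
for n in("top","scene"):
    cv2.imwrite(f"pics/{n}0.png",imaging.camera(n));p=imaging.camera_params(n);print(n,p)
E
```

```text
{'time': 0.0, 'q': array([-73.06379152,  23.60151057,  -0.72954788,  91.50414488,
         0.32083698,  64.99024465,  -4.70940412]), 'qd': array([-0.06887323,  0.01164354,  0.00778709,  0.09668025, -0.05628135,
       -0.02206398, -0.04643093]), 'joint_torque': array([ 4.90421608e-04, -6.00623488e+01,  6.82032164e-01, -2.99404532e+01,
        1.36738081e-02,  1.06687588e-02,  2.41166975e-05]), 'eef_pos': array([0.22224651, 0.58364689, 0.24743601]), 'eef_rot': array([-1.79906342e+02,  6.15663231e-03,  1.59159041e+02]), 'ft_force': array([-0.2656429 ,  0.88866139, -0.50196702]), 'ft_torque': array([-0.00035003, -0.07604747,  0.01105524]), 'finger_force': 0.0, 'width': 0.08550611082560217}
0.017
top {'intrinsics': array([[379.72060137,   0.        , 320.61697722],
       [  0.        , 379.72060137, 198.73321639],
       [  0.        ,   0.        ,   1.        ]]), 'camera_from_world': array([[ 0.02583387, -0.99955832, -0.01468906,  0.00354932],
       [-0.98991335, -0.02353153, -0.13970623,  0.54932658],
       [ 0.13929887,  0.01815005, -0.99008404,  1.16568069],
       [ 0.        ,  0.        ,  0.        ,  1.        ]])}
scene {'intrinsics': array([[391.91579804,   0.        , 322.643472  ],
       [  0.        , 391.91579804, 193.59096507],
       [  0.        ,   0.        ,   1.        ]]), 'camera_from_world': array([[-0.7286496 ,  0.6848822 , -0.00247598,  0.38140819],
       [ 0.4888029 ,  0.51750081, -0.70232801, -0.20660774],
       [-0.47973063, -0.51296129, -0.71184916,  1.29576739],
       [ 0.        ,  0.        ,  0.        ,  1.        ]])}
```

View pics/top0.png

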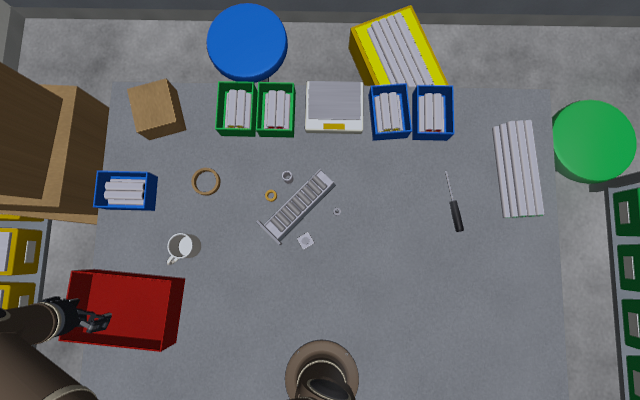

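View pics/scene0.png

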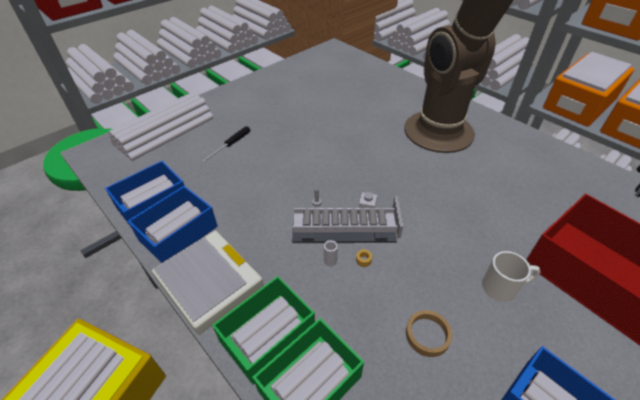

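Top view: end plate near pixel (271,232), open end near (326,178). The socket, bush, bolt and end cap stand close beside the strip. I'll enlarge both views for measurement.

```bash
python3 - <<'E'
import cv2,numpy as np
a=cv2.imread("pics/top0.png")[160:255,250:350];b=cv2.imread("pics/scene0.png")[185:270,285:410]
a=cv2.resize(a,None,fx=6,fy=6,interpolation=2);b=cv2.resize(b,None,fx=6,fy=6,interpolation=2)
cv2.imwrite("pics/a.png",a);cv2.imwrite("pics/b.png",b)
E
```

```text
(no output)
```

View pics/a.png

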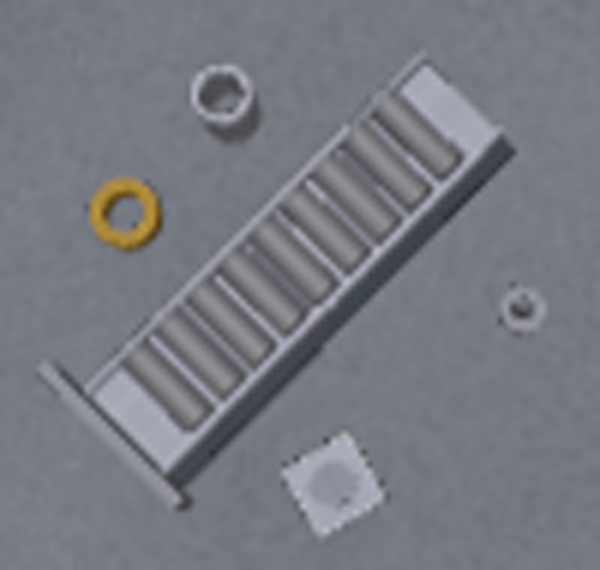

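View pics/b.png

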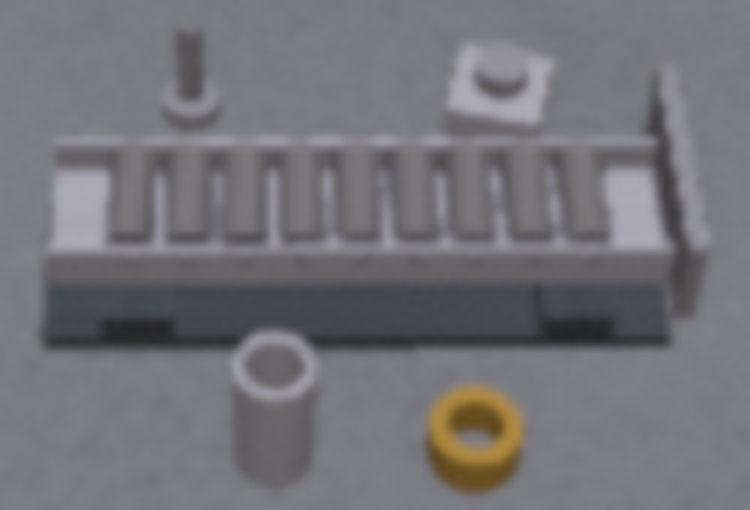

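The enlarged views show roller 1 at crop pixel (167,387) in top and (583,193) in scene. Roller 9 is at (422,133) in top and (132,193) in scene.

```bash
cat > h.py <<'E'
import numpy as np
from cell import imaging
def ray(n,u,v,z):
    p=imaging.camera_params(n);K=p["intrinsics"];T=p["camera_from_world"]
    d=T[:3,:3].T@np.linalg.solve(K,[u,v,1]);c=-T[:3,:3].T@T[:3,3]
    return c+d*(z-c[2])/d[2]
E
python3 - <<'E'
from h import *
off={"top":(250,160),"scene":(285,185)}
def g(n,x,y,z):return ray(n,(x+.5)/6-.5+off[n][0],(y+.5)/6-.5+off[n][1],z)
for n,a,b in(("top",(167,387),(422,133)),("scene",(583,193),(132,193))):
    A=g(n,*a,.06);B=g(n,*b,.06);d=(B-A);print(n,A.round(4),B.round(4),np.hypot(*d[:2]),np.degrees(np.arctan2(d[1],d[0])))
print("sock",g("top",222,95,.06),"bush",g("top",126,213,.022),"bolt",g("top",523,308,.055),"cap",g("top",335,485,.036))
print("plate",g("top",45,368,.081),g("top",182,500,.081))
E
```

```text
top [0.4638 0.1482 0.06  ] [0.5997 0.0204 0.06  ] 0.1866397514825791 -43.24254402829561
scene [0.4662 0.1491 0.06  ] [0.5991 0.0237 0.06  ] 0.18278629684858466 -43.35084203165482
sock [0.61756724 0.12574602 0.06      ] bush [0.5594552  0.17918041 0.022     ] bolt [ 0.509679   -0.03430891  0.055     ] cap [0.41651311 0.06141064 0.036     ]
plate [0.47040197 0.2078181  0.081     ] [0.40574545 0.13557065 0.081     ]
```

Call:
{"method": "step_arm", "body": {
  "increments": [
    [[0,0,0,0,0,0.098,1],[0,0,0,0,0,0.098,1],[0,0,0,0,0,0.098,1],[0,0,0,0,0,0.098,1],[-0.0294,-0.0094,0,0,0,0,1],[-0.0294,-0.0094,0,0,0,0,1],[-0.0294,-0.0094,0,0,0,0,1],[-0.0294,-0.0094,0,0,0,0,1],[-0.0294,-0.0094,0,0,0,0,1],[-0.0294,-0.0094,0,0,0,0,1],[-0.0294,-0.0094,0,0,0,0,1],[-0.0294,-0.0094,0,0,0,0,1],[-0.0294,-0.0094,0,0,0,0,1],[-0.0294,-0.0094,0,0,0,0,1],[-0.0294,-0.0094,0,0,0,0,1],[-0.0294,-0.0094,0,0,0,0,1],[-0.0294,-0.0094,0,0,0,0,1],[-0.0294,-0.0094,0,0,0,0,1],[-0.0294,-0.0094,0,0,0,0,1],[-0.0294,-0.0094,0,0,0,0,1]]
  ],
  "grip_force": 20
}}

```text
time: 1.77
eef_pos: [0.4619, 0.1505, 0.2482]
eef_rot: [-180.0, -0.0, 136.7]
ft_force: [0.3, -0.7, -0.4]
width: -0.0001
finger_force: 0.0
```

Call:
{"method": "step_arm", "body": {
  "increments": [
    [[0,0,0.03,0,0,0,1],[0,0,0.03,0,0,0,1],[0,0,0.02,0,0,0,1],[0,0,0,0,0,0,1],[0,0,0,0,0,0,1],[0,0,0,0,0,0,1]]
  ]
}}

```text
time: 2.27
eef_pos: [0.4622, 0.1523, 0.1693]
eef_rot: [179.9, 0.0, 136.7]
ft_force: [-0.3, -0.5, 0.4]
width: -0.0001
finger_force: 0.0
```

```bash
python3 - <<'E'
from cell import status, imaging
import cv2
o=status.get_obs();print(o['time'],o['eef_pos'],o['eef_rot'],o['ft_force'],o['width'])
cv2.imwrite("pics/w1.png",imaging.camera("wrist"));p=imaging.camera_params("wrist");print(p)
E
```

```text
2.2667 [0.46216582 0.15225513 0.16928862] [1.79947759e+02 2.41260386e-02 1.36699153e+02] [-0.27354055 -0.46255377  0.35917589] -0.00010861487956783096
{'intrinsics': array([[309.70691629,   0.        , 320.70488178],
       [  0.        , 309.70691629, 204.18377795],
       [  0.        ,   0.        ,   1.        ]]), 'camera_from_world': array([[ 0.68640668,  0.72721168,  0.00300744, -0.4277524 ],
       [ 0.69916479, -0.66105983,  0.27233895, -0.23727443],
       [ 0.20003616, -0.18483258, -0.96219668,  0.23821419],
       [ 0.        ,  0.        ,  0.        ,  1.        ]])}
```

View pics/w1.png

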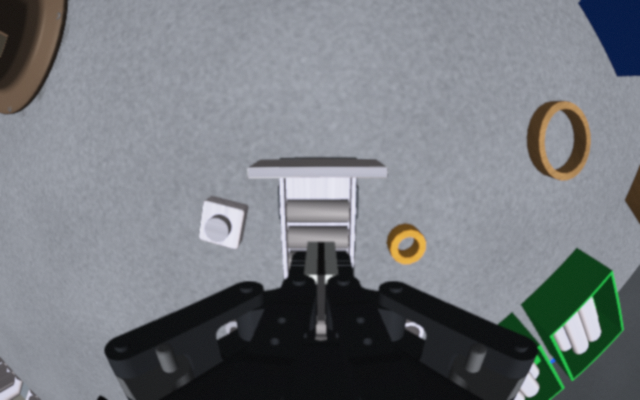

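The wrist picture shows the plate across (250–386,168), roller 1 spanning x 286–350 at row 210, and the closed fingertips at (321,245) in line with the strip. I'll check this numerically.

```bash
python3 - <<'E'
import numpy as np
from cell import imaging
p=imaging.camera_params("wrist");K=p["intrinsics"];T=p["camera_from_world"];R=T[:3,:3];c=-R.T@T[:3,3]
def g(u,v,z):
    x,y=(u-K[0,2])/K[0,0],(v-K[1,2])/K[0,0];r=np.hypot(x,y);d=R.T@np.array([x/r*np.sin(r),y/r*np.sin(r),np.cos(r)])
    return c+d*(z-c[2])/d[2]
u=np.array([.728,-.686,0]);w=np.array([.686,.728,0]);f=np.array([.465,.1487,0])
for n,a in dict(r1=(318,210.5,.061),l=(286,210.5,.06),r=(350,210.5,.06),r2=(318,237,.061),plL=(248,171,.081),plR=(386,171,.081)).items():
    P=g(*a);print(n,P.round(4),"along",(P-f)@u,"side",(P-f)@w)
E
```

```text
r1 [0.4628 0.1482 0.061 ] along -0.001207668150813333 side -0.0018837243738036517
l [0.4455 0.1294 0.06  ] along -0.0009252391446612861 side -0.027401791921716635
r [0.4806 0.1664 0.06  ] along -0.0008421225605398869 side 0.023591717530481754
r2 [0.4792 0.1326 0.061 ] along 0.021340340322623465 side -0.001964162507850531
plL [0.4029 0.1363 0.081 ] along -0.036714474120555424 side -0.05157629322679937
plR [0.4704 0.2077 0.081 ] along -0.03649546341860665 side 0.046644239281964275
```

Call:
{"method": "step_arm", "body": {
  "increments": [
    [[0.003,-0.002,0.025,0,0,0,1],[0,0,0.025,0,0,0,1],[0,0,0.02,0,0,0,1],[0,0,0.01,0,0,0,1],[0,0,0.005,0,0,0,1],[0,0,0,0,0,0,1],[0,0,0,0,0,0,1],[0,0,0,0,0,0,1]]
  ]
}}

```text
time: 2.98
eef_pos: [0.4589, 0.153, 0.0845]
eef_rot: [179.9, 0.0, 136.7]
ft_force: [-0.6, -0.4, -0.3]
width: -0.0001
finger_force: 0.0
```

Call:
{"method": "step_arm", "body": {
  "increments": [
    [[0,0,0.002,0,0,0,1],[0,0,0.002,0,0,0,1],[0,0,0,0,0,0,1],[0,0,0,0,0,0,1],[0,0,0,0,0,0,1]]
  ]
}}

```text
time: 3.4
eef_pos: [0.458, 0.1526, 0.0793]
eef_rot: [180.0, 0.0, 136.7]
ft_force: [0.0, -0.6, 0.4]
width: 0.0003
finger_force: 0.0
```

Call:
{"method": "step_arm", "body": {
  "increments": [
    [[0,0,0.002,0,0,0,1],[0,0,0,0,0,0,1],[0,0,0,0,0,0,1],[0,0,0,0,0,0,1]]
  ]
}}

```text
time: 3.73
eef_pos: [0.4581, 0.1527, 0.0774]
eef_rot: [180.0, 0.0, 136.7]
ft_force: [-1.1, 0.6, 4.2]
width: 0.0
finger_force: 1.6
```

Call:
{"method": "step_arm", "body": {
  "increments": [
    [[0,0,0.001,0,0,0,1],[0,0,0,0,0,0,1],[-0.003,0,0,0,0,0,1],[-0.006,0,0,0,0,0,1],[-0.006,0,0,0,0,0,1],[-0.006,0,0,0,0,0,1],[-0.006,0,0,0,0,0,1],[-0.006,0,0,0,0,0,1]]
  ]
}}

```text
time: 4.4
eef_pos: [0.4829, 0.1294, 0.0764]
eef_rot: [180.0, 0.0, 136.7]
ft_force: [1.1, 1.3, 4.7]
width: 0.0001
finger_force: 2.1
```

Call:
{"method": "step_arm", "body": {
  "increments": [
    [[-0.006,0,0,0,0,0,1],[-0.006,0,0,0,0,0,1],[-0.006,0,0,0,0,0,1],[-0.006,0,0,0,0,0,1],[-0.006,0,0,0,0,0,1],[-0.006,0,0,0,0,0,1]]
  ]
}}

```text
time: 4.9
eef_pos: [0.5087, 0.105, 0.0763]
eef_rot: [180.0, -0.0, 136.7]
ft_force: [-0.1, 1.2, 3.7]
width: 0.0
finger_force: 2.0
```

Call:
{"method": "step_arm", "body": {
  "increments": [
    [[-0.006,0,0,0,0,0,1],[-0.006,0,0,0,0,0,1],[-0.006,0,0,0,0,0,1],[-0.006,0,0,0,0,0,1],[-0.006,0,0,0,0,0,1],[-0.006,0,0,0,0,0,1],[-0.006,0,0,0,0,0,1],[-0.006,0,0,0,0,0,1],[-0.006,0,0,0,0,0,1],[-0.006,0,0,0,0,0,1]]
  ]
}}

```text
time: 5.73
eef_pos: [0.5524, 0.0638, 0.0763]
eef_rot: [180.0, 0.0, 136.7]
ft_force: [0.8, 1.8, 4.4]
width: -0.0002
finger_force: 2.1
```

Call:
{"method": "step_arm", "body": {
  "increments": [
    [[-0.006,0,0,0,0,0,1],[-0.006,0,0,0,0,0,1],[-0.006,0,0,0,0,0,1],[-0.006,0,0,0,0,0,1],[-0.006,0,0,0,0,0,1],[-0.006,0,0,0,0,0,1],[-0.006,0,0,0,0,0,1],[-0.006,0,0,0,0,0,1]]
  ]
}}

```text
time: 6.4
eef_pos: [0.5873, 0.0308, 0.0763]
eef_rot: [180.0, 0.0, 136.7]
ft_force: [-0.2, 1.2, 3.4]
width: -0.0001
finger_force: 1.9
```

Call:
{"method": "step_arm", "body": {
  "increments": [
    [[-0.006,0,0,0,0,0,1],[-0.006,0,0,0,0,0,1],[-0.006,0,0,0,0,0,1],[-0.006,0,0,0,0,0,1],[-0.006,0,0,0,0,0,1],[-0.003,0,-0.003,0,0,0,1],[0,0,-0.01,0,0,0,1],[0,0,-0.02,0,0,0,1],[0,0,-0.03,0,0,0,1],[0,0,-0.03,0,0,0,1],[0,0,-0.02,0,0,0,1],[0,0,0,0,0,0,1],[0,0,0,0,0,0,1]]
  ]
}}

```text
time: 7.48
eef_pos: [0.6111, 0.0087, 0.191]
eef_rot: [179.9, 0.1, 136.7]
ft_force: [0.1, 0.0, -1.1]
width: 0.0001
finger_force: 0.0
```

```bash
python3 - <<'E'
from cell import imaging,status
import cv2
b=imaging.camera("wrist");cv2.imwrite("pics/w2.png",b)
print(status.get_obs()['eef_pos'],status.get_obs()['ft_force'])
E
```

```text
[0.61040701 0.00877754 0.18959731] [-1.10481828 -0.54716726 -0.83057935]
```

View pics/w2.png

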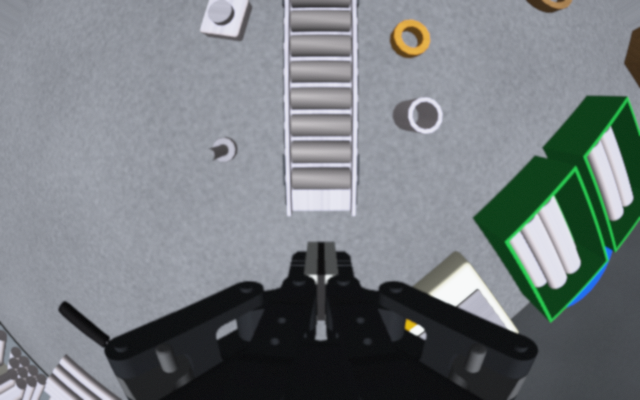

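The wrist view shows the gripper clear past the open end (row 210). Bolt (223,150), socket (425,115), bush (411,38) and end cap (225,15) are all in place.

```bash
python3 -c "
from cell import bot
print(bot.job_done())"
```

```text
the job is handed in; nothing more can be done
None
```

I stroked the closed fingertips along all nine rollers from the end plate to past the open end at about 3–5 N (about 3 mm of spring travel), lifted clear and handed the job in; the bystanders in the last view stood undisturbed, but the plain rollers show no marks, so their turning isn't confirmed by eye.

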